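Reseat the card tray of the red tag printer

TASK

The red-fronted tag printer says its card tray is badly seated. Press the red release button on its top so that the tray pops right out, then push the tray fully home again until it clicks and stays shut. Leave the blue-fronted printer's tray shut.

Things in the scene. Friction and masses are not known exactly. Their poses are not given: they have to be found in the camera images.
- red_release_top (a point): Centre of the top of the red sprung button (32 mm across) on the red-fronted white printer (fixed; 160 deep, 130 wide, 75 mm high; front roughly towards the robot). It is 87 mm above the table, 83 mm behind the shut tray's front face. Goes down 7 mm; 1.6 N starts it, 4.7 N bottoms it; from 4 mm down the tray is free. x points into the printer, z up
- red_tray_front (a point): Centre of the outer face of the tray's flat red front panel (116 mm wide, reaching 8 to 64 mm above the table, this point at 36 mm). It moves with the tray. x points level into the printer, the way to push it home; z up. Shut, the face stands 13 mm in front of the shell
- red_tray (a joint): How far the red printer's tray is out, in m: 0 latched, 0.050 popped out. A spring drives it out in about 0.5 s once the button is down. Pushing it home takes 2 to 3 N, and about 5 N over the last 22 mm as it rides over the catch (15 N in jolts if fast). Push to the hard stop at -0.003: the catch snaps in behind and it rests at 0. Let go sooner, it springs out again
- blue_tray (a joint): The same for the blue-fronted printer of the same make (blue button and panel), which stands to the left or right of the red one: 0 latched. To be left shut
Things that resemble listed ones, but are neither listed nor needed, are in the scene too. What is shaped like the part that bears red_release_top but pink is not meant. Leave any purple look-alike of the part that bears blue_tray alone.

How it is judged:
On the way, in this order (a step that is already met when the one before it is completed fails the run):
1. the red printer's tray has popped right out (more than 40 mm) (value of joint red_tray above 0.04 m), for 0.2 s.
2. the tray is pushed home again (within 5 mm) (value of joint red_tray below 0.005 m), for 0.1 s.
At the end, for the whole second after the job is handed in: The red printer's tray is latched home (within 5 mm) and stays there with nothing touching it, and the blue printer's tray is still shut (within 5 mm) (value of joint each of red_tray, blue_tray below 0.005 m).
It fails at once if the blue printer's tray pops open (more than 10 mm) (value of joint blue_tray above 0.01 m).
It also fails if it takes over 38 s, if anything falls off the work surface, if the arm or the gripper's body presses on something with over 40 N, if the wrist force passes 120 N, or if a joint passes its speed limit or range.

ROBOT

A 6-joint arm with a two-finger parallel gripper is mounted at the origin on the work surface. World frame = base frame: x ahead of the robot, y to its left, z up, the work surface at z = 0. Lengths are in m, angles in rad, forces in N, time in s.
With the tool pointing down it reaches from about 0.425 to 0.95 m from the base axis. Payload 14.7 kg.
Tool frame: the origin (TCP) lies at the very end of the fingers, on their centre line; the grasp point (between the pads) lies behind it (pinch_z is the z of the grasp point in the tool frame, in m); z points along the fingers, y is the direction in which the jaws open and shut (so a half turn about z gives the same grasp; the last joint's range is limited). The gripper opens to 85 mm and grips with 20 to 120 N. Pads are 22 mm wide; open, the fingers measure 114 mm over their backs; the gripper's body (76 mm by 85 mm) begins 54 mm behind the grasp point. The pads swing forward as they close: fully open they stand 13 mm farther back than shut.
Start: joints at [-1.152, 0.48, 1.596, -0, 1.065, -0.047], TCP at [0.292, -0.581, 0.231] pointing down, gripper open.
Joint ranges: [-2.75, 2.75], [-0.82, 2.05], [0.23, 2.67], [-1.56, 4.7], [0.09, 2.69], [-2.92, 2.92]. Speed limits (rad/s): [1.89, 1.89, 2.39, 3.01, 3.01, 3.01].

INTERFACE

Orientations are given as a unit quaternion [w, x, y, z].
In Python, from cell import * gives the robot as it stands.
- The arm moves only by the tool carry_out, never from a script. Its arguments are lists of equal length, an entry for each row: "gripper": the opening, from 0 (shut) to 1 (fully open); "linear": the shift along the tool's x, y, z in mm, a list of three; "angular": the turn, a rotation vector about the tool's x, y, z in degrees, a list of three. In form: {"gripper": [gripper, ...], "linear": [[tx, ty, tz], ...], "angular": [[ax, ay, az], ...]}. A call has 1 to 20 rows; each row is the pose to reach, as a shift and turn from the pose measured when the call began, along the tool's axes at that moment; what a row does not reach only later rows make up. A row lasts 1/8 s, in which the tool goes at most 62.5 mm and 10.7 degrees, less where a joint would pass 70% of its speed; a pose out of reach is approached as far as the arm can. A call with a gripper value outside its range is refused whole. The fingers move at their own pace and stop on an object; "squeeze" is the grip in N (left out, the last holds). Time passes only in rows, so rows that repeat a pose let the fingers close. It gives the time, the measured TCP pose, the force and the opening at its end, in the units of the state.
- observe(): the state, without advancing time (a new reading comes with each control period).
- camera(name): name is "side" or "top"; returns the picture (480x640x3 uint8, blue, green, red); there is no depth.
- get_calibration(name): a dict with "vertical_fov" (degrees; the focal length in pixels is half the picture's height over the tangent of half this angle, whatever the lens; pixels are square), "cx", "cy" (the principal point, pixels), "view" (4x4, takes a point from world to camera coordinates). Camera axes: x right, y up, looking along -z (the intrinsics and any distortion apply to the point x, -y, -z); pixel columns grow to the right and rows downward; lengths in m; the calibration is good to about 2 mm. A picture is of the moment at which its call begins. get_calibration takes no time and is no camera call.
- sign_off(): hands the job in, once; it reports no verdict.
Trained networks look in the newest picture that a camera, given by its name, has taken for a name from the list of things; names that differ only in an ending like _2 or _b are one class to them, and where a whole thing is asked for, a point or a joint stands for the part that bears it (a point fixed in the world has none). Each returns a list of dicts, best first, with "confidence" (0 to 1); they miss things now and then, are a little off and sometimes report something else, mostly with a low value. They report only what shows in the picture. A call takes as long as a camera call. They do not tell look-alikes from the thing itself.
- search_frame(label, camera): "extent" ([left, top, right, bottom] in pixels, round what is visible of it).
- tip_of(label, camera): "location" ([column, row] in pixels: a listed point, or the origin of a listed thing).
The state is a dict: "clock": time; "qpos": joint angles; "joint_vel": joint speeds; "joint_efforts": joint torques, N m; "tcp_pos": TCP position; "tool_rot": TCP orientation; "ft_force": force on the tool from outside, world axes, zero at the start; "torque": the same for the moment, N m; "finger_gap": opening from 0.0 (shut) to 1.0 (fully open).
Only numpy, scipy, OpenCV 4.12 (cv2) and the standard library are available. Lean on these libraries where they do the work, as an engineer would, in place of code of your own. Each camera call takes 0.05 s, during which the arm holds its last target.

## Working session

There is one attempt and no reset: what is moved stays moved. The work goes in short steps, Python scripts to look and compute and a tool call to move; the robot and the scene stay as the last step left them, time stands still between calls to the robot, and variables do not carry over. Pictures are saved under pics/ and viewed, and the job is handed in when it is done.

Besides the shell and the picture viewer there is one more tool, called after "Request:" by a JSON object that holds its "name" and its "arguments". carry_out: Moves the arm, as the interface text tells. Its arguments: {"type":"object","properties":{"gripper":{"type":"array"},"linear":{"type":"array"},"angular":{"type":"array"},"squeeze":{"type":"number"}},"required":["gripper","linear","angular"]}

```bash
mkdir -p pics; cat > h.py <<'E'
from cell import *
import numpy as np, cv2
E
python3 - <<'E'
from h import *
for c in ("side","top"):
    im=camera(c); cv2.imwrite(f"pics/{c}0.png",im)
    k=get_calibration(c); print(c,k)
    for l in ("red_release_top","red_tray_front"):
        print(l,tip_of(l,c)); 
    for l in ("red_tray","blue_tray"):
        print(l,search_frame(l,c))
print(observe())
E
```

```text
side {'vertical_fov': 51.368399853864155, 'cx': 317.58597055184583, 'cy': 235.16709874046745, 'view': array([[-0.98845299, -0.15008733, -0.02084404,  0.48793298],
       [ 0.08564528, -0.66685284,  0.74025143, -0.155406  ],
       [-0.12500226,  0.72991855,  0.67200695, -0.75162799],
       [ 0.        ,  0.        ,  0.        ,  1.        ]])}
red_release_top [{'location': [270.4, 184.7], 'confidence': 0.69}, {'location': [428.2, 167.0], 'confidence': 0.53}]
red_tray_front [{'location': [467.2, 198.1], 'confidence': 0.9}, {'location': [310.4, 216.4], 'confidence': 0.73}]
red_tray [{'extent': [285.8, 189.2, 319.8, 249.0], 'confidence': 0.84}, {'extent': [449.0, 171.8, 478.1, 227.2], 'confidence': 0.66}]
blue_tray [{'extent': [222.5, 349.9, 274.8, 451.3], 'confidence': 0.8}, {'extent': [414.2, 356.1, 453.5, 455.3], 'confidence': 0.63}]
top {'vertical_fov': 54.54741090144464, 'cx': 328.76515549025044, 'cy': 242.43431681850043, 'view': array([[-0.01150079, -0.99992692, -0.00372573, -0.04500545],
       [ 0.9962549 , -0.01177772,  0.08565899, -0.51077109],
       [-0.08569662, -0.002726
[... 602 characters left out ...]
k': 0.5, 'qpos': array([-1.15156930e+00,  4.80220396e-01,  1.59632194e+00, -3.59401306e-05,
        1.06509808e+00, -4.66017534e-02]), 'joint_vel': array([-3.59418248e-04, -1.73443272e-03, -9.88661378e-04, -8.21033555e-06,
        1.48564556e-04, -1.52091222e-04]), 'joint_efforts': array([ 1.30349836e-03, -9.49791527e+01, -4.30348778e+01,  3.93667221e-05,
        2.70148281e-03,  1.00357525e-05]), 'tcp_pos': array([ 0.29195494, -0.58071936,  0.23127512]), 'tool_rot': array([-2.05566854e-05,  9.72995836e-01,  2.30822666e-01, -1.98724241e-05]), 'ft_force': array([ 0.97149742, -0.07527741, -0.34798724]), 'torque': array([-0.02824978,  0.03269654, -0.00532827]), 'finger_gap': 0.9998778381915935}
```

View pics/side0.png

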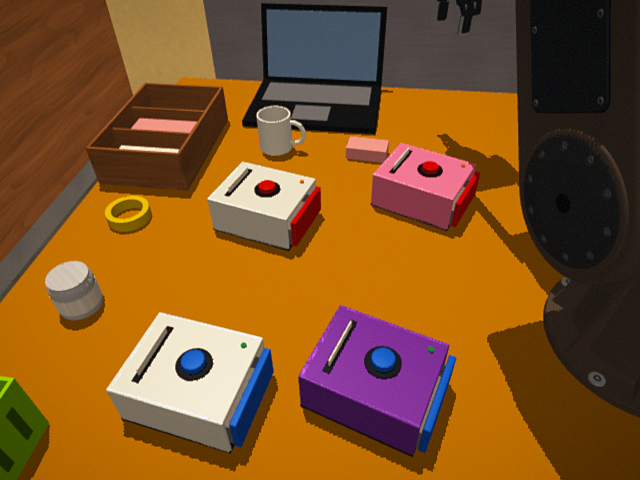

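View pics/top0.png

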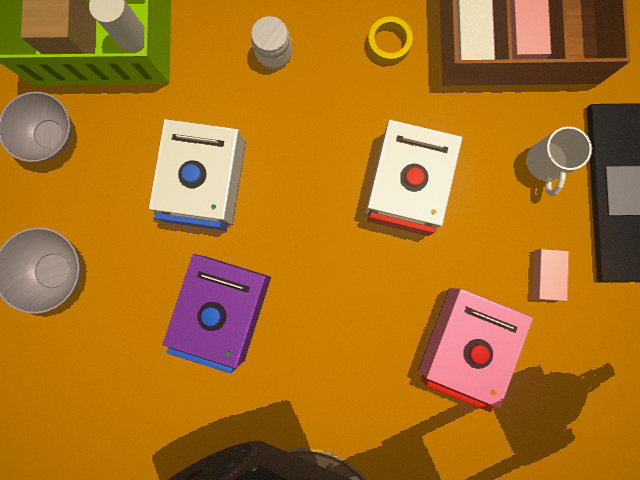

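Red candidates:
- White printer with red tray: button at side (267,187), top (416,177).
- Pink printer with red tray: side (430,169), top (480,353).

The white one fits, since the task names a white printer and says pink is not meant. I'll triangulate it and confirm in a crop.

```bash
cat >> h.py <<'E'
def P(c):
    k=get_calibration(c); f=240/np.tan(np.radians(k["vertical_fov"])/2)
    K=np.array([[f,0,k["cx"]],[0,f,k["cy"]],[0,0,1]]); return K@(np.diag([1,-1,-1])@k["view"][:3])
def tri(a,b):
    X=cv2.triangulatePoints(P("side"),P("top"),np.float64(a).reshape(2,1),np.float64(b).reshape(2,1)); return (X[:3]/X[3]).ravel()
def proj(c,X):
    p=P(c)@np.append(X,1); return p[:2]/p[2]
def ray(c,uv,z):
    M=P(c); H=M[:,[0,1,3]].copy(); H[:,2]+=M[:,2]*z
    x=np.linalg.solve(H,[*uv,1]); return np.array([x[0]/x[2],x[1]/x[2],z])
E
python3 - <<'E'
from h import *
s=cv2.imread("pics/side0.png");t=cv2.imread("pics/top0.png")
def blob(im,box):
    x0,y0,x1,y1=box; r=im[y0:y1,x0:x1].astype(int)
    m=((r[...,2]>110)&(r[...,1]<70)&(r[...,0]<70)).astype(np.uint8)
    n,_,st,c=cv2.connectedComponentsWithStats(m); i=1+st[1:,4].argmax(); return c[i]+[x0,y0],st[i]
bs,_=blob(s,(245,170,290,205)); bt,_=blob(t,(398,158,434,195)); print("btn blobs",bs,bt)
B=tri(bs,bt); print("button blob",B, "net",tri((270.4,184.7),(416.8,176.5)), "front net",tri((310.4,216.4),(398.5,223.5)))
for c,u in(("side",bs),("top",bt)): print(c,ray(c,u,.085), np.abs(proj(c,B)-u))
# shell top corners from top image approx at z=.075
for uv in ((388,121),(462,137),(438,227),(369,209)): print(uv,ray("top",uv,.075))
for n,im,b in(("s",s,(195,140,335,260)),("t",t,(350,105,480,245))):
    cv2.imwrite(f"pics/crop_{n}.png",cv2.resize(im[b[1]:b[3],b[0]:b[2]],None,fx=4,fy=4,interpolation=2))
E
python3 -c "
import cv2,numpy as np
a=cv2.imread('pics/crop_s.png');b=cv2.imread('pics/crop_t.png')
b=cv2.resize(b,(int(b.shape[1]*480/b.shape[0]),480));o=np.hstack([a,b]);o=cv2.resize(o,None,fx=.79,fy=.79) if o.shape[1]>800 else o
print(o.shape);cv2.imwrite('pics/crops.png',o)"
```

```text
btn blobs [266.30147059 185.02941176] [411.38461538 176.20512821]
button blob [ 0.61461555 -0.19083673  0.0899753 ] net [ 0.61251871 -0.20147313  0.08354214] front net [ 0.53679831 -0.17559913  0.03702064]
side [ 0.61702135 -0.19740813  0.085     ] [0.23133908 0.03146073]
top [ 0.61526347 -0.19179043  0.085     ] [0.04507916 0.28768017]
(388, 121) [ 0.71489939 -0.15581354  0.075     ]
(462, 137) [ 0.68500652 -0.28244099  0.075     ]
(438, 227) [ 0.52966838 -0.23626012  0.075     ]
(369, 209) [ 0.56184033 -0.1201134   0.075     ]
(379, 794, 3)
```

View pics/crop_t.png

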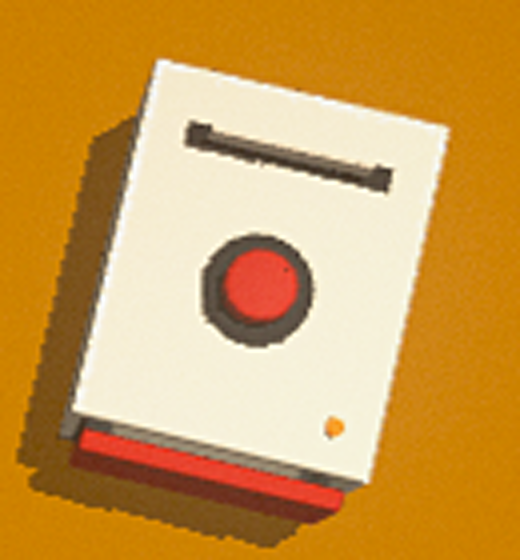

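View pics/crop_s.png

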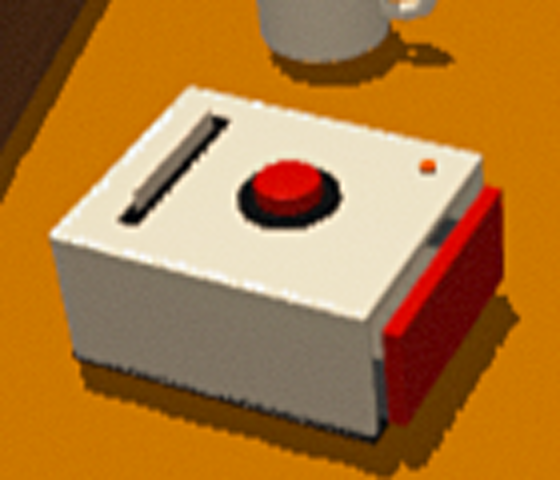

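```bash
python3 - <<'E'
from h import *
B=tri((267,185.2),(415.7,176.2)); print("B",B)
for z in(.087,): print(ray("side",(267,185.2),z),ray("top",(415.7,176.2),z))
C=np.array([ray("top",u,.075) for u in ((368,208),(442.5,226.2),(462,136.8),(389.3,120))])
print(C.round(4),[np.linalg.norm(C[i]-C[i-1]).round(4) for i in range(4)])
S=[ray("side",(195+a/4,140+b/4),.075) for a,b in((480,157),(364,320),(52,238),(193,88))];S=np.array(S)
print(S.round(4),[np.linalg.norm(S[i]-S[i-1]).round(4) for i in range(4)])
for Q in(C,):
    d=(Q[3]-Q[0]+Q[2]-Q[1])[:2]; w=(Q[0]-Q[1]+Q[3]-Q[2])[:2]
    print(np.degrees(np.arctan2(d[1],d[0])),np.degrees(np.arctan2(w[1],w[0]))-90,Q.mean(0))
# rect fit both
from scipy.optimize import least_squares
obs=[("top",u) for u in ((368,208),(442.5,226.2),(462,136.8),(389.3,120))]+[("side",(195+a/4,140+b/4)) for a,b in((480,157),(364,320),(52,238),(193,88))]
def corners(p):
    c,s=np.cos(p[2]),np.sin(p[2]);e=np.array([c,s]);n=np.array([-s,c])
    return [np.append(p[:2]+a*.08*e+b*.065*n,.075) for a,b in((-1,1),(-1,-1),(1,-1),(1,1))]
def res(p):
    k=corners(p)
    return np.concatenate([proj(c,k[[0,1,2,3][i%4]])-u for i,(c,u) in enumerate(obs)])
r=least_squares(res,[.62,-.2,-.25]);print(r.x,np.degrees(r.x[2]),r.fun.round(1))
p=r.x;e=np.array([np.cos(p[2]),np.sin(p[2])])
F=p[:2]-(.093)*e; print("front",F,"button",F+.083*e)
E
```

```text
B [ 0.61597612 -0.19935159  0.08322232]
[ 0.61484136 -0.19442939  0.087     ] [ 0.61472479 -0.19868794  0.087     ]
[[ 0.5636 -0.1184  0.075 ]
 [ 0.5309 -0.2439  0.075 ]
 [ 0.6854 -0.2825  0.075 ]
 [ 0.7166 -0.1581  0.075 ]] [np.float64(0.1581), np.float64(0.1296), np.float64(0.1592), np.float64(0.1282)]
[[ 0.5334 -0.2397  0.075 ]
 [ 0.5646 -0.1163  0.075 ]
 [ 0.7163 -0.1546  0.075 ]
 [ 0.6839 -0.2798  0.075 ]] [np.float64(0.1557), np.float64(0.1273), np.float64(0.1565), np.float64(0.1293)]
-14.267502729645473 -14.352328900976957 [ 0.62412977 -0.2007277   0.075     ]
[ 0.62410339 -0.20363281 -0.09005149] -5.159570497603825 [  8.    7.7  10.1  -4.6  -4.3  -7.1  -6.9   4.  -19.2  35.7  28.1 -47.5
  27.8 -36.8 -33.2  40.7]
front [ 0.53148022 -0.19526934] button [ 0.61414391 -0.20273351]
```

```bash
cat >> h.py <<'E'
from scipy.spatial.transform import Rotation as R
yaw=np.radians(-14.2); e=np.array([np.cos(yaw),np.sin(yaw),0]); ctr=np.array([.6244,-.1992,0])
front=ctr-.093*e+[0,0,.036]; btn=ctr-.010*e+[0,0,.087]
def shift(X,y=yaw):
    o=observe(); q=o["tool_rot"]; r=R.from_quat([*q[1:],q[0]])
    g=R.from_matrix(np.array([[np.cos(y),np.sin(y),0],[np.sin(y),-np.cos(y),0],[0,0,-1]]).T)
    return (r.inv().apply(X-o["tcp_pos"])*1e3).round(1),np.degrees((r.inv()*g).as_rotvec()).round(1)
def st():
    o=observe(); print(o["clock"],o["tcp_pos"].round(4),o["tool_rot"].round(4),o["ft_force"].round(2),o["finger_gap"].round(3))
E
python3 - <<'E'
from h import *
print(btn,front)
print(shift(np.array([btn[0],btn[1],.15])))
try: print(pinch_z)
except Exception as x: print(x)
E
```

```text
[ 0.61470555 -0.19674693  0.087     ] [ 0.53424158 -0.17638641  0.036     ]
(array([ 460.8, -198.1,   81.3]), array([-0. ,  0. , 40.9]))
-0.0187
```

Request:
{"name": "carry_out", "arguments": {"gripper": [0,0,0,0,0,0,0,0,0,0,0,0,0,0], "linear": [[30,-13,0],[75,-32,0],[125,-54,0],[175,-75,0],[225,-97,0],[275,-118,0],[325,-140,0],[370,-159,5],[410,-176,15],[440,-189,30],[460,-198,50],[461,-198,70],[461,-198,81],[461,-198,81]], "angular": [[0,0,3],[0,0,7],[0,0,11],[0,0,16],[0,0,21],[0,0,26],[0,0,31],[0,0,35],[0,0,38],[0,0,40],[0,0,40.9],[0,0,40.9],[0,0,40.9],[0,0,40.9]], "squeeze": 60}}

```text
clock: 2.25
tcp_pos: [0.6144, -0.1968, 0.1497]
tool_rot: [-0.0, 0.992, -0.124, -0.001]
ft_force: [0.0, -0.6, 0.1]
finger_gap: -0.003
```

```bash
python3 - <<'E'
from h import *
s=camera("side");t=camera("top")
a=cv2.resize(s[100:260,180:340],(400,400));b=cv2.resize(t[100:260,330:490],(400,400))
cv2.imwrite("pics/above.png",np.hstack([a,b]));st();print(shift(np.array([btn[0],btn[1],.092])))
E
```

```text
Traceback (most recent call last):
  File "h.py", line 21, in st
    o=observe(); print(o["clock"],o["tcp_pos"].round(4),o["tool_rot"].round(4),o["ft_force"].round(2),o["finger_gap"].round(3))
                                                                                                      ^^^^^^^^^^^^^^^^^^^^^
AttributeError: 'float' object has no attribute 'round'
```

View pics/above.png

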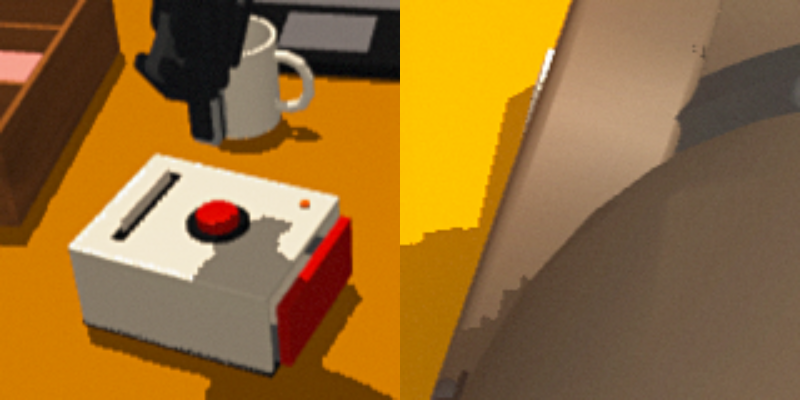

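The side view shows the shut fingertip at crop (208,140), directly above the red button at crop (217,213). The arm blocks the top view. Pressing now.

Request:
{"name": "carry_out", "arguments": {"gripper": [0,0,0,0,0,0,0,0,0,0,0,0], "linear": [[0,0,20],[0,0,45],[0,0,56],[0,0,60],[0,0,63],[0,0,66],[0,0,68],[0,0,69],[0,0,69],[0,0,69],[0,0,69],[0,0,69]], "angular": [[0,0,0],[0,0,0],[0,0,0],[0,0,0],[0,0,0],[0,0,0],[0,0,0],[0,0,0],[0,0,0],[0,0,0],[0,0,0],[0,0,0]]}}

```text
clock: 3.85
tcp_pos: [0.6152, -0.1973, 0.082]
tool_rot: [0.0, 0.992, -0.124, 0.0]
ft_force: [3.1, -1.6, 3.4]
finger_gap: -0.001
```

```bash
sed -i 's/,o\["finger_gap"\].round(3)//' h.py; python3 - <<'E'
from h import *
s=camera("side")
print(tip_of("red_tray_front","side"))
a=cv2.resize(s[100:260,180:340],(400,400))
cv2.imwrite("pics/press.png",a);st()
E
```

```text
[{'location': [337.0, 219.9], 'confidence': 0.78}, {'location': [467.2, 197.7], 'confidence': 0.63}]
3.95 [ 0.6152 -0.1972  0.082 ] [ 1.000e-04  9.923e-01 -1.239e-01  4.000e-04] [ 3.13 -1.13  4.48]
```

View pics/press.png

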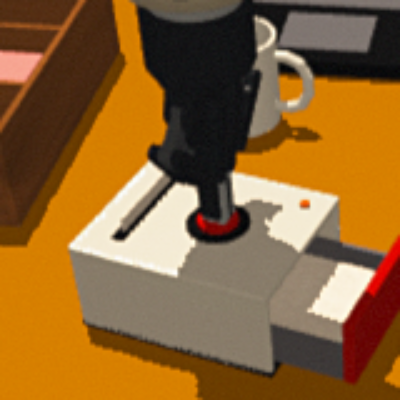

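The side view shows the tray well out: its front net point moved from (310,216) to (337,220), and the tray interior is visible. I'll lift off the button and come down in front of the panel.

Request:
{"name": "carry_out", "arguments": {"gripper": [0,0,0,0,0,0,0,0,0,0,0,0,0,0,0], "linear": [[0,0,-10],[0,0,-30],[0,0,-50],[-25,0,-55],[-60,0,-55],[-100,0,-55],[-140,0,-55],[-165,0,-50],[-170,0,-30],[-170,0,-5],[-170,0,20],[-170,0,40],[-170,0,52],[-170,0,54],[-170,0,54]], "angular": [[0,0,0],[0,0,0],[0,0,0],[0,0,0],[0,0,0],[0,0,0],[0,0,0],[0,0,0],[0,0,0],[0,0,0],[0,0,0],[0,0,0],[0,0,0],[0,0,0],[0,0,0]]}}

```text
clock: 5.82
tcp_pos: [0.4507, -0.1555, 0.0284]
tool_rot: [0.0, 0.992, -0.124, 0.001]
ft_force: [0.4, 0.2, -0.4]
finger_gap: 0.001
```

```bash
python3 - <<'E'
from h import *
s=camera("side");t=camera("top")
print(tip_of("red_tray_front","side"))
a=cv2.resize(s[120:280,240:400],(400,400));b=cv2.resize(t[130:290,330:490],(400,400))
cv2.imwrite("pics/front.png",np.hstack([a,b]));st()
o=observe()["tcp_pos"]; print("gap to shut face along e",(front-o)@e, "lateral",np.cross(e,front-o)[2], shift(np.array([*front[:2],.028])))
E
```

```text
[{'location': [336.4, 220.5], 'confidence': 0.95}]
5.975 [ 0.4508 -0.1556  0.0285] [ 2.000e-04  9.923e-01 -1.240e-01  9.000e-04] [-0.09  0.06 -1.16]
gap to shut face along e 0.08595261648843333 lateral 0.0003044393506971485 (array([86. , -0.4,  0.6]), array([ 0. , -0.1, -0. ]))
```

View pics/front.png

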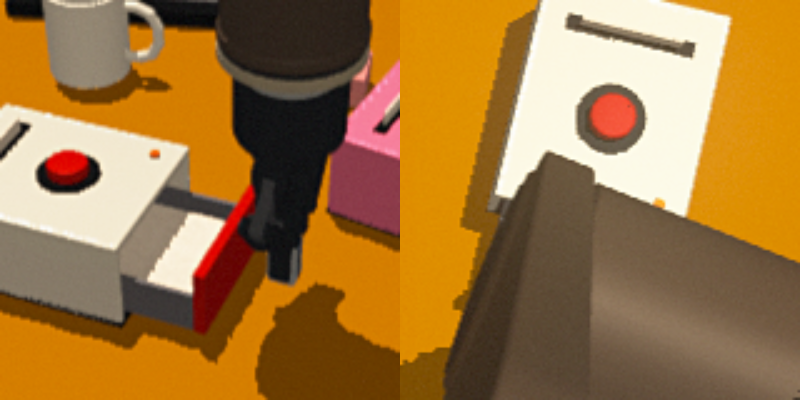

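The fingers are about 25 mm in front of the open panel and centred on it. The button is back up. Pushing at a moderate speed.

Request:
{"name": "carry_out", "arguments": {"gripper": [0,0,0,0,0,0,0,0,0,0,0,0,0,0,0], "linear": [[8,0,0],[16,0,0],[22,0,0],[27,0,0],[32,0,0],[37,0,0],[42,0,0],[47,0,0],[51,0,0],[55,0,0],[59,0,0],[63,0,0],[67,0,0],[70,0,0],[72,0,0]], "angular": [[0,0,0],[0,0,0],[0,0,0],[0,0,0],[0,0,0],[0,0,0],[0,0,0],[0,0,0],[0,0,0],[0,0,0],[0,0,0],[0,0,0],[0,0,0],[0,0,0],[0,0,0]]}}

```text
clock: 7.85
tcp_pos: [0.5202, -0.1731, 0.0284]
tool_rot: [0.0, 0.992, -0.124, 0.0]
ft_force: [-5.5, 1.4, 0.1]
finger_gap: -0.002
```

```bash
python3 - <<'E'
from h import *
st(); o=observe(); print((front-o["tcp_pos"])@e, o["ft_force"]@e)
E
```

```text
7.85 [ 0.5202 -0.1731  0.0284] [ 1.000e-04  9.923e-01 -1.239e-01  3.000e-04] [-5.52  1.38  0.09]
0.014449360421815128 -5.69430894550328
```

Request:
{"name": "carry_out", "arguments": {"gripper": [0,0,0,0,0], "linear": [[1.5,0,0],[3,0,0],[4.5,0,0],[6,0,0],[6,0,0]], "angular": [[0,0,0],[0,0,0],[0,0,0],[0,0,0],[0,0,0]]}}

```text
clock: 8.48
tcp_pos: [0.5261, -0.1747, 0.0284]
tool_rot: [0.0, 0.992, -0.124, 0.0]
ft_force: [-2.8, -0.4, 0.2]
finger_gap: -0.0
```

```bash
python3 - <<'E'
from h import *
st(); o=observe(); print((front-o["tcp_pos"])@e, o["ft_force"]@e)
E
```

```text
8.475 [ 0.5261 -0.1747  0.0284] [ 1.000e-04  9.923e-01 -1.239e-01  3.000e-04] [-2.84 -0.41  0.17]
0.008303577315475989 -2.6524703986481044
```

The force dropped, so it may be over the catch. I'll keep going to the hard stop.

Request:
{"name": "carry_out", "arguments": {"gripper": [0,0,0,0], "linear": [[1,0,0],[2,0,0],[3,0,0],[3,0,0]], "angular": [[0,0,0],[0,0,0],[0,0,0],[0,0,0]]}}

```text
clock: 8.98
tcp_pos: [0.528, -0.1751, 0.0284]
tool_rot: [-0.0, 0.992, -0.124, -0.001]
ft_force: [-9.2, -0.2, 5.8]
finger_gap: 0.004
```

```bash
python3 - <<'E'
from h import *
st(); o=observe(); print((front-o["tcp_pos"])@e, o["ft_force"]@e)
E
```

```text
8.975 [ 0.528  -0.1751  0.0284] [-1.000e-04  9.923e-01 -1.239e-01 -7.000e-04] [-9.16 -0.18  5.8 ]
0.006332122733421141 -8.837756550735259
```

Request:
{"name": "carry_out", "arguments": {"gripper": [0,0,0,0], "linear": [[1.5,0,0],[2.5,0,0],[2.5,0,0],[2.5,0,0]], "angular": [[0,0,0],[0,0,0],[0,0,0],[0,0,0]]}}

```text
clock: 9.48
tcp_pos: [0.528, -0.175, 0.0283]
tool_rot: [-0.001, 0.992, -0.124, -0.003]
ft_force: [-16.4, 0.6, 12.6]
finger_gap: 0.005
```

Request:
{"name": "carry_out", "arguments": {"gripper": [0,0,0,0,0,0,0,0,0,0,0,0], "linear": [[-2,0,0],[-5,0,0],[-10,0,0],[-20,0,0],[-30,0,0],[-40,0,0],[-60,0,0],[-70,0,-20],[-70,0,-60],[-70,0,-110],[-70,0,-150],[-70,0,-150]], "angular": [[0,0,0],[0,0,0],[0,0,0],[0,0,0],[0,0,0],[0,0,0],[0,0,0],[0,0,0],[0,0,0],[0,0,0],[0,0,0],[0,0,0]]}}

```text
clock: 10.98
tcp_pos: [0.4622, -0.1587, 0.1815]
tool_rot: [0.0, 0.992, -0.124, -0.0]
ft_force: [0.1, -0.1, -0.4]
finger_gap: -0.004
```

```bash
python3 - <<'E'
from h import *
s=camera("side");st()
print(tip_of("red_tray_front","side"),search_frame("blue_tray","side"))
s0=cv2.imread("pics/side0.png")
print(cv2.absdiff(s,s0)[180:260,190:330].mean(),cv2.absdiff(s,s0)[300:470,100:290].mean())
cv2.imwrite("pics/end.png",s)
E
```

```text
11.025 [ 0.4614 -0.1583  0.1798] [-2.000e-04  9.923e-01 -1.239e-01 -1.400e-03] [-0.11  0.33 -0.58]
[{'location': [307.5, 214.9], 'confidence': 0.83}, {'location': [466.7, 201.0], 'confidence': 0.81}] [{'extent': [223.5, 352.0, 273.4, 448.7], 'confidence': 0.89}, {'extent': [413.8, 356.7, 454.2, 456.1], 'confidence': 0.65}]
2.106636904761905 1.940794633642931
```

View pics/end.png

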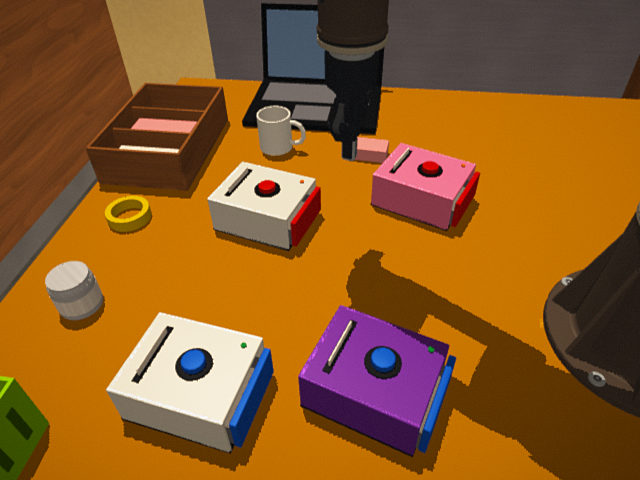

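The red tray is shut, with its panel near (307,215) as at the start, and nothing is touching it. The blue tray is unchanged at (248,400). Handing in.

```bash
python3 -c "
from cell import *
print(sign_off())"
```

```text
the job is handed in; nothing more can be done
None
```

I pressed the red printer's release button with the shut fingertips and its tray sprung right out. I then pushed the tray in to its hard stop and backed off. `sign_off()` gave no verdict.

- **Push home:** resistance was about 5.7 N near the catch, dropped to 2.7 N, then rose to about 16 N with no further movement, which I took as the hard stop.
- **Red tray at the end:** about 1.5 s after I began backing the fingers away, the side camera showed it shut. The network put the panel centre at (307.5, 214.9), against (310.4, 216.4) before the press and (337, 220) when open. The picture matched the starting one there.
- **Blue tray:** it looks unchanged from the start, and I touched neither it nor the pink and purple look-alikes.
- **Limits of the checks:** I took no final top-camera picture. The two views disagreed by about 4 mm sideways on the button's position, which is well within its 32 mm width. The job was handed in at about 11 s of the 38 s allowed.

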